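# Shut down the stirrer under the flask

## Task

Shut down the hotplate stirrer that carries the three-necked flask: with closed fingertips gently push its square key (heater) all the way in, and only after that its round key (stirring), then draw the hand clear. Leave the other stirrer's keys, both pointer knobs, the glassware and everything else on the bench as they are.

Things in the scene. Friction and masses are not known exactly. Their poses are not given: they have to be found in the camera images.
- flask_stirrer: Fixed hotplate stirrer, 300 deep (x) x 200 wide (y) mm; it carries the three-necked flask. Origin: centre of underside; at yaw 0 +x points to its back, +y to its left from the robot. Rear x -40..150: 100 high, plate (radius 68, top z 112) at x 60. Front: console face rising 10 deg to the back, 65 high at x -95; in a row at x -107: square key y +60, round knob y 0, round key y -60.
- dish_stirrer: Fixed hotplate stirrer, 300 deep (x) x 200 wide (y) mm; it carries the open glass dish. Origin: centre of underside; at yaw 0 +x points to its back, +y to its left from the robot. Rear x -40..150: 100 high, plate (radius 68, top z 112) at x 60. Front: console face rising 10 deg to the back, 65 high at x -95; in a row at x -107: square key y +60, round knob y 0, round key y -60.
- flask_heat (a joint): Square heater key (24 x 24 mm), left on the console of the flask's stirrer; value 0 = standing out (on), 0.008 m = all the way in (off). No spring: it needs about 4 N and stays where it is left.
- flask_stir (a joint): Round stirring key (diameter 24 mm), right on the console of the flask's stirrer; value 0 = standing out (on), 0.008 m = all the way in (off). No spring: it needs about 4 N and stays where it is left.
- flask_heat_top (a point): Centre of the top of the flask stirrer's square heater key (24 x 24 mm); moves with it. When out, the key stands 16 mm above the sloping face (about 79 mm above the bench) and travels 8 mm into it along the face's normal. Its x axis points up the slope (towards the back), y to the stirrer's left, z along the face's normal
- flask_stir_top (a point): Centre of the top of the flask stirrer's round stirring key (diameter 24 mm); moves with it. When out, the key stands 16 mm above the sloping face (about 79 mm above the bench) and travels 8 mm into it along the face's normal. Its x axis points up the slope (towards the back), y to the stirrer's left, z along the face's normal
- dish_heat (a joint): The same square key on the dish's stirrer, to be left alone; value 0 = standing out (on), 0.008 m = all the way in (off). No spring: it needs about 4 N and stays where it is left.
- dish_stir (a joint): The same round key on the dish's stirrer, to be left alone; value 0 = standing out (on), 0.008 m = all the way in (off). No spring: it needs about 4 N and stays where it is left.
- flask_knob_mark (a point): Pointer mark on the rim of the round knob (diameter 32, 14 mm tall) in the middle of the flask stirrer's console, 13 mm from the knob's axis; the knob turns freely (0.02 N m) if rubbed
- dish_knob_mark (a point): Pointer mark on the rim of the round knob (diameter 32, 14 mm tall) in the middle of the dish stirrer's console, 13 mm from the knob's axis; the knob turns freely (0.02 N m) if rubbed
- flask: Loose: glass flask with three stoppered necks seated in an aluminium heating block (diameter 120 mm), 203 mm tall in all, standing on its stirrer's plate. Origin: centre of the block's underside
- dish: Loose open glass dish, rim diameter 110, 50 mm high, on the other stirrer's plate. Origin: centre of its underside
- bottle: Loose reagent bottle with blue cap, diameter 60, 120 mm high, between the stirrers. Origin: centre of its underside
- vial: Loose capped glass vial, diameter 32, 55 mm high, in front between the stirrers. Origin: centre of its underside
- spatula: Loose steel spatula, 180 mm long, lying crosswise on the bench in front at the left. Its x axis runs along it
- weigh_dish: Loose flat steel weighing dish, diameter 70, 14 mm high, in front at the right. Origin: centre of its underside
- beaker: Loose glass beaker, diameter 72, 90 mm high, outside the right-hand stirrer. Origin: centre of its underside
- jar: Loose amber jar with black cap, diameter 64, 85 mm high, outside the left-hand stirrer. Origin: centre of its underside

How it is judged:
On the way, in this order (a step that is already met when the one before it is completed fails the run):
1. the square heater key of the flask's stirrer is all the way in (6.5 of 8 mm) while its round key still stands out (less than 2.5 mm in) (value of joint flask_heat above 0.0065 m and value of joint flask_stir below 0.0025 m), for 0.1 s.
2. the round stirring key of the flask's stirrer is all the way in too (6.5 of 8 mm) (value of joint flask_stir above 0.0065 m), for 0.1 s.
At the end, for the whole second after the job is handed in: Both keys of the flask's stirrer are at least 6.5 mm in (of 8); the other stirrer's keys are less than 2.5 mm in; each knob's mark within 4 mm and every loose thing within 10 mm of where it began; the flask at rest (value of joint each of flask_heat, flask_stir above 0.0065 m and value of joint each of dish_heat, dish_stir below 0.0025 m and not (distance of flask_knob_mark from where it was at the start of the episode above 0.004 m) and not (distance of dish_knob_mark from where it was at the start of the episode above 0.004 m) and not (distance of flask from where it was at the start of the episode above 0.01 m) and not (distance of dish from where it was at the start of the episode above 0.01 m) and not (distance of bottle from where it was at the start of the episode above 0.01 m) and not (distance of vial from where it was at the start of the episode above 0.01 m) and not (distance of spatula from where it was at the start of the episode above 0.01 m) and not (distance of weigh_dish from where it was at the start of the episode above 0.01 m) and not (distance of beaker from where it was at the start of the episode above 0.01 m) and not (distance of jar from where it was at the start of the episode above 0.01 m) and linear speed of flask below 0.02 m/s); the robot touches nothing.
It fails at once if a key of the dish's stirrer is pushed 2.5 mm or more (value of joint any of dish_heat, dish_stir above 0.0025 m).
It fails at once if a pointer knob is turned (its mark moves more than 4 mm) (distance of any of flask_knob_mark, dish_knob_mark from where it was at the start of the episode above 0.004 m).
It fails at once if any loose thing is shifted, lifted or tipped (moves more than 10 mm) (distance of any of flask, dish, bottle, vial, spatula, weigh_dish, beaker, jar from where it was at the start of the episode above 0.01 m).
It fails at once if a stirrer is pressed hard (more than 40 N) (contact force between any of the fingers, the arm and flask_stirrer above 40 N or contact force between any of the fingers, the arm and dish_stirrer above 40 N).
It also fails if it takes over 38 s, if anything falls off the work surface, if the arm or the gripper's body presses on something with over 40 N, if the wrist force passes 120 N, or if a joint passes its speed limit or range.

## Robot

A 7-joint arm with a two-finger parallel gripper is mounted at the origin on the work surface. World frame = base frame: x ahead of the robot, y to its left, z up, the work surface at z = 0. Lengths are in m, angles in rad, forces in N, time in s.
With the tool pointing down it reaches from about 0.425 to 0.925 m from the base axis. Payload 6.8 kg.
Tool frame: the origin (TCP) lies at the very end of the fingers, on their centre line; the grasp point (between the pads) lies bot.grip_depth behind it (bot.grip_depth is the distance from the TCP to the grasp point, in m); z points along the fingers, y is the line along which they close (so a half turn about z gives the same grasp; the last joint's range is limited). The gripper opens to 85 mm and grips with 20 to 120 N. Pads are 22 mm wide; open, the fingers measure 114 mm over their backs; the gripper's body (76 mm by 85 mm) begins 54 mm behind the grasp point. The pads swing forward as they close: fully open they stand 13 mm farther back than shut.
Start: joints at [1.031, 0.477, 0.022, 1.555, -0.011, 1.109, -0.083], TCP at [0.283, -0.613, 0.231] pointing down, gripper open.
Joint ranges: [-2.96, 2.96], [-0.34, 2.1], [-1.41, 1.46], [0.24, 2.44], [-1.37, 4.51], [0.17, 1.92], [-2.96, 2.96]. Speed limits (rad/s): [2.39, 2.39, 3.14, 3.14, 3.14, 3.14, 3.14].

## Interface

Orientations are given as a unit quaternion [w, x, y, z].
In Python, from station import bot gives the robot as it stands.
- The arm moves only by the tool send_rows, never from a script. Its arguments are lists of equal length, an entry for each row: "slide": the shift along the tool's x, y, z in mm, a list of three; "roll": the turn about the tool's z in degrees; "claw": the opening, from 0 (shut) to 1 (fully open). A call has exactly 8 rows; each row is the pose to reach, as a shift and turn from the pose commanded when the call began, along the tool's axes at that moment; what a row does not reach only later rows make up. A row lasts 1/12 s, in which the tool goes at most 41.7 mm and 7.16 degrees, less where a joint would pass 70% of its speed; a pose out of reach is approached as far as the arm can. A call with a gripper value outside its range is refused whole. The fingers move at their own pace and stop on an object; "force" is the grip in N (left out, the last holds). Time passes only in rows, so rows that repeat a pose let the fingers close, or fill a call up. It gives the time, the measured TCP pose, the force, the opening and the grip force at its end, in the units of the state.
- bot.get_obs(): the state, without advancing time (a new reading comes with each control period).
- bot.read_camera(name): name is "scene" or "top" or "wrist"; returns the picture (480x640x3 uint8, red, green, blue); there is no depth.
- bot.camera_model(name): a dict with "camera_matrix" (3x3 intrinsics, pixels), "camera_from_world" (4x4, takes a point from world to camera coordinates). Camera axes: x right, y down, z forward; pixel columns grow to the right and rows downward; lengths in m; the calibration is good to about 2 mm. A picture is of the moment at which its call begins: read the wrist's pose just before it. camera_model takes no time and is no camera call; for the wrist camera it gives the pose at the moment of the call.
- bot.hand_in(): hands the job in; it is judged then, once.
The state is a dict: "t": time; "q": joint angles; "joint_vel": joint speeds; "joint_torque": joint torques, N m; "eef_pos": TCP position; "tool_rot": TCP orientation; "contact_force": force on the tool from outside, world axes, zero at the start; "torque": the same for the moment, N m; "gripper_width": opening from 0.0 (shut) to 1.0 (fully open); "grasp_force": force on a finger pad.
Only numpy, scipy, OpenCV 4.12 (cv2) and the standard library are available. Lean on these libraries where they do the work, as an engineer would, in place of code of your own. Each camera call takes 0.05 s, during which the arm holds its last target. There are 200 camera calls.

## Working session

There is one attempt and no reset: what is moved stays moved. The work goes in short steps, Python scripts to look and compute and a tool call to move; the robot and the scene stay as the last step left them, time stands still between calls to the robot, and variables do not carry over. Pictures are saved under pics/ and viewed, at most 10 in all, crops included, and the job is handed in when it is done.

Besides the shell and the picture viewer there is one more tool, called after ">>>" as name(argument=value, ...), one argument or row to a line, values as JSON. send_rows: Moves the arm, as the interface text tells. Its arguments: {"type":"object","properties":{"slide":{"type":"array","items":{"type":"array","items":{"type":"number"}}},"roll":{"type":"array","items":{"type":"number"}},"claw":{"type":"array","items":{"type":"number"}},"force":{"type":"number"}},"required":["slide","roll","claw"]}

```bash
mkdir -p pics; python3 - <<'E'
from station import bot
import cv2
o=bot.get_obs();print(o['t'],o['eef_pos'],o['tool_rot'],o['gripper_width'],bot.grip_depth)
for n in('scene','top'):
    cv2.imwrite(f'pics/{n}0.png',bot.read_camera(n)[...,::-1]); m=bot.camera_model(n);print(n,m['camera_matrix'],m['camera_from_world'])
E
```

```text
0.0 [ 0.28221611 -0.61251656  0.23033581] [-8.80750857e-04  9.76789690e-01  2.14198647e-01 -2.57824900e-04] 1.000891676559385 0.0187
scene [[517.73242989   0.         330.46557955]
 [  0.         517.73242989 237.91033115]
 [  0.           0.           1.        ]] [[ 0.85056107  0.5257535   0.01136312 -0.44867097]
 [ 0.37090278 -0.58444627 -0.72170194 -0.14884464]
 [-0.37279619  0.61806619 -0.69211068  1.44275457]
 [ 0.          0.          0.          1.        ]]
top [[624.37306923   0.         319.34095556]
 [  0.         624.37306923 240.12192705]
 [  0.           0.           1.        ]] [[ 0.02207125 -0.99962211  0.01638595 -0.0194487 ]
 [-0.98867864 -0.02425688 -0.1480748   0.5652864 ]
 [ 0.14841632 -0.01293225 -0.98884041  1.4868509 ]
 [ 0.          0.          0.          1.        ]]
```

View pics/top0.png

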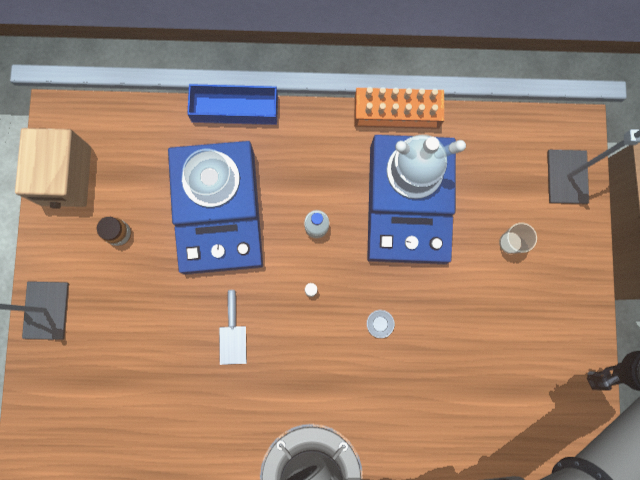

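View pics/scene0.png

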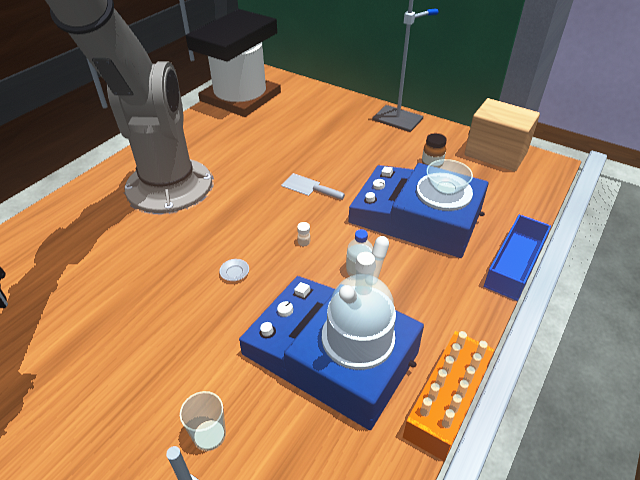

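The flask's stirrer is the right-hand one in the top view: square key at about (387,242), knob (412,243) and round key (437,244). In the scene view they are at (302,290), (285,310) and (267,328).

```bash
cat > h.py <<'E'
import numpy as np,cv2
from station import bot
def ray(n,uv,m=None):
    m=m or bot.camera_model(n);T=np.array(m['camera_from_world']);R=T[:3,:3]
    return -R.T@T[:3,3],R.T@np.linalg.inv(m['camera_matrix'])@[*uv,1]
def plane(n,uv,z,m=None):
    c,d=ray(n,uv,m);return c+d*(z-c[2])/d[2]
def blob(img,uv,r=13):
    u,v=uv;w=img[v-r:v+r,u-r:u+r].min(2)>150
    k,l,s,c=cv2.connectedComponentsWithStats(w.astype(np.uint8))
    i=1+np.argmax(s[1:,4]);return c[i]+[u-r,v-r],s[i]
def tri(a,b):
    A=np.zeros((3,3));y=np.zeros(3)
    for c,d in(a,b):
        d=d/np.linalg.norm(d);P=np.eye(3)-np.outer(d,d);A+=P;y+=P@c
    return np.linalg.solve(A,y)
E
python3 - <<'E'
from h import *
t=cv2.imread('pics/top0.png');s=cv2.imread('pics/scene0.png')
for n,a,b,z in(('sq',(387,242),(302,290),.079),('knob',(412,243),(285,310),.077),('rd',(437,244),(267,328),.079)):
    p,sa=blob(t,a);q,sb=blob(s,b)
    print(n,p,sa,q,sb,plane('top',p,z).round(4),plane('scene',q,z).round(4),tri(ray('top',p),ray('scene',q)).round(4))
E
```

```text
sq [386.5412844  241.04587156] [  8   7  10  11 109] [302.46323529 288.16911765] [  5   5  16  15 136] [ 0.5618 -0.1666  0.079 ] [ 0.5646 -0.1719  0.079 ] [ 0.5622 -0.1677  0.0734]
knob [411.41304348 241.93478261] [  6   6  14  13 138] [284.94674556 308.04733728] [  5   4  16  15 169] [ 0.5614 -0.2266  0.077 ] [ 0.5631 -0.2325  0.077 ] [ 0.5613 -0.2283  0.0715]
rd [436.48192771 242.93975904] [ 8  7 10 11 83] [266.6446281 327.7107438] [  6   7  13  13 121] [ 0.5601 -0.2865  0.079 ] [ 0.5621 -0.2917  0.079 ] [ 0.5602 -0.2882  0.0737]
```

>>> send_rows(
  slide=[
    [28,-18,5],
    [55,-36,10],
    [83,-54,15],
    [110,-72,20],
    [138,-90,25],
    [165,-107,30],
    [192,-125,35],
    [220,-143,40],
  ],
  roll=[0,4,8,12,16,20,25.5,25.5],
  claw=[0,0,0,0,0,0,0,0],
)

```text
t: 0.77
eef_pos: [0.4227, -0.3896, 0.1908]
tool_rot: [-0.0, 1.0, -0.009, -0.0]
contact_force: [0.6, 0.0, 0.5]
gripper_width: -0.003
grasp_force: 0.0
```

>>> send_rows(
  slide=[
    [20,-32,6],
    [40,-64,13],
    [60,-96,20],
    [80,-128,27],
    [100,-160,34],
    [118,-192,42],
    [135,-224,50],
    [135,-224,55],
  ],
  roll=[0,0,0,0,0,0,0,0],
  claw=[0,0,0,0,0,0,0,0],
)

```text
t: 1.43
eef_pos: [0.564, -0.1593, 0.1353]
tool_rot: [-0.002, 1.0, -0.001, 0.001]
contact_force: [0.2, 0.5, 0.6]
gripper_width: 0.001
grasp_force: 0.0
```

```bash
python3 - <<'E'
from h import *
o=bot.get_obs();print(o['t'],o['eef_pos'],o['tool_rot'],o['contact_force'])
m=bot.camera_model('wrist');w=bot.read_camera('wrist')[...,::-1]
s=bot.read_camera('scene')[...,::-1]
K=np.array(m['camera_matrix']);T=np.array(m['camera_from_world']);print(K,T)
w=np.ascontiguousarray(w)
for p in([.562,-.168,.079],[.5613,-.228,.077],[.5605,-.288,.079],o['eef_pos']):
    c=K@(T@[*p,1])[:3];c=c[:2]/c[2];print(c);cv2.drawMarker(w,tuple(int(i) for i in c),(0,0,255),0,10)
cv2.imwrite('pics/c1.png',np.hstack([w,s[150:450,180:480].repeat(1,0)]) if 0 else w)
cv2.imwrite('pics/s1.png',cv2.resize(s[180:400,200:480],None,fx=2.5,fy=2.5))
E
```

```text
1.4333 [ 0.56401744 -0.15928601  0.13532701] [-2.49034313e-03  9.99996125e-01 -1.02626650e-03  7.03568423e-04] [0.1735411  0.51275374 0.63855742]
[[337.17497079   0.         321.9450028 ]
 [  0.         337.17497079 246.76239267]
 [  0.           0.           1.        ]] [[-1.43899493e-03 -9.99988951e-01 -4.47518402e-03 -1.58516483e-01]
 [-9.63179362e-01  1.82816057e-04  2.68859598e-01  5.33171000e-01]
 [-2.68855809e-01  4.69729249e-03 -9.63168983e-01  4.39312053e-01]
 [ 0.00000000e+00  0.00000000e+00  0.00000000e+00  1.00000000e+00]]
[335.21818349 267.62031345]
[430.02265059 267.63955536]
[526.82877828 269.90793276]
[320.54646942 303.34353943]
```

View pics/c1.png

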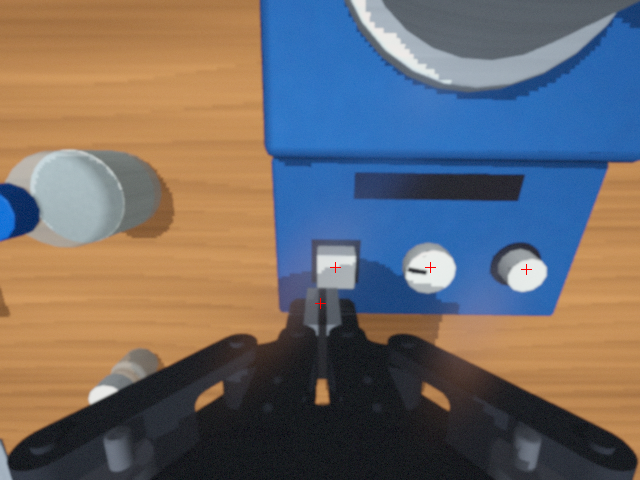

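View pics/s1.png

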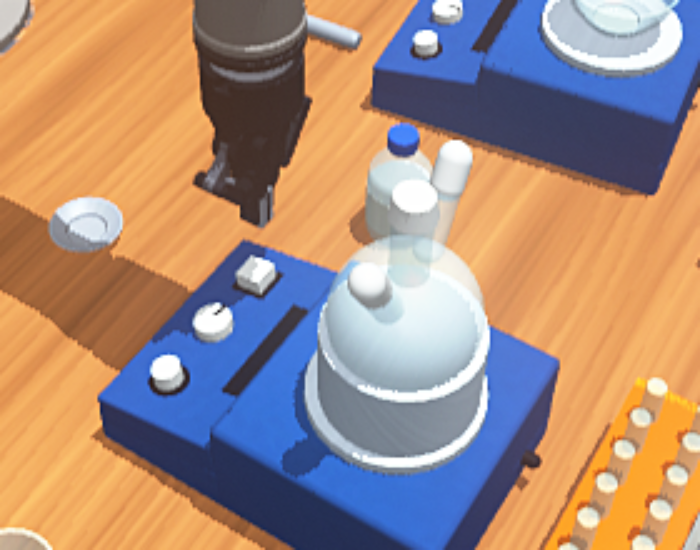

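The red marks I projected from the measured points fall on the square key (335,268), the knob (430,268) and the round key (527,270), so the measurement holds. The fingertips are about 9 mm too far left of the square key, so I'll correct that and descend.

>>> send_rows(
  slide=[
    [-2,9,0],
    [-2,9,0],
    [-2,9,10],
    [-2,9,20],
    [-2,9,30],
    [-2,9,40],
    [-2,9,40],
    [-2,9,40],
  ],
  roll=[0,0,0,0,0,0,0,0],
  claw=[0,0,0,0,0,0,0,0],
)

```text
t: 2.2
eef_pos: [0.5576, -0.1776, 0.0952]
tool_rot: [-0.0, 1.0, -0.007, -0.001]
contact_force: [0.2, -0.0, 0.3]
gripper_width: 0.003
grasp_force: 0.0
```

>>> send_rows(
  slide=[
    [4,-9,0],
    [4,-9,0],
    [4,-9,0],
    [4,-9,0],
    [4,-9,2],
    [4,-9,4],
    [4,-9,6],
    [4,-9,6],
  ],
  roll=[0,0,0,0,0,0,0,0],
  claw=[0,0,0,0,0,0,0,0],
)

```text
t: 2.87
eef_pos: [0.562, -0.169, 0.0898]
tool_rot: [-0.0, 1.0, -0.007, -0.0]
contact_force: [0.4, -0.1, -1.6]
gripper_width: 0.001
grasp_force: 0.0
```

>>> send_rows(
  slide=[
    [0,0,1.5],
    [0,0,3],
    [0,0,4.5],
    [0,0,6],
    [0,0,7.5],
    [0,0,9],
    [0,0,10.5],
    [0,0,12],
  ],
  roll=[0,0,0,0,0,0,0,0],
  claw=[0,0,0,0,0,0,0,0],
)

```text
t: 3.53
eef_pos: [0.5627, -0.169, 0.0785]
tool_rot: [0.0, 1.0, -0.007, 0.0]
contact_force: [-0.8, 1.3, 3.7]
gripper_width: -0.003
grasp_force: 2.0
```

In contact at about 4 N. I'll keep going slowly.

>>> send_rows(
  slide=[
    [0,0,0.7],
    [0,0,1.4],
    [0,0,2.1],
    [0,0,2.8],
    [0,0,3.5],
    [0,0,4.2],
    [0,0,5],
    [0,0,5],
  ],
  roll=[0,0,0,0,0,0,0,0],
  claw=[0,0,0,0,0,0,0,0],
)

```text
t: 4.2
eef_pos: [0.5631, -0.169, 0.0735]
tool_rot: [0.0, 1.0, -0.007, 0.001]
contact_force: [1.1, 0.6, 3.6]
gripper_width: 0.001
grasp_force: 1.7
```

>>> send_rows(
  slide=[
    [0,0,0.3],
    [0,0,0.6],
    [0,0,0.9],
    [0,0,1.2],
    [0,0,1.5],
    [0,0,1.5],
    [0,0,1.5],
    [0,0,1.5],
  ],
  roll=[0,0,0,0,0,0,0,0],
  claw=[0,0,0,0,0,0,0,0],
)

```text
t: 4.87
eef_pos: [0.5627, -0.169, 0.0723]
tool_rot: [0.0, 1.0, -0.007, 0.0]
contact_force: [1.2, -0.0, 7.6]
gripper_width: 0.0
grasp_force: 3.8
```

>>> send_rows(
  slide=[
    [0,0,0.2],
    [0,0,0.4],
    [0,0,0.6],
    [0,0,0.8],
    [0,0,0.8],
    [0,0,0.8],
    [0,0,0.8],
    [0,0,0.8],
  ],
  roll=[0,0,0,0,0,0,0,0],
  claw=[0,0,0,0,0,0,0,0],
)

```text
t: 5.53
eef_pos: [0.5628, -0.1691, 0.0722]
tool_rot: [0.0, 1.0, -0.007, 0.0]
contact_force: [-0.4, 0.4, 12.8]
gripper_width: -0.001
grasp_force: 6.7
```

The key has bottomed: force rises to 13 N with no further travel. Now lift and go over to the round key.

>>> send_rows(
  slide=[
    [0,0,-10],
    [0,0,-25],
    [0,0,-40],
    [0,20,-40],
    [0,50,-40],
    [0,80,-40],
    [0,105,-40],
    [0,119,-40],
  ],
  roll=[0,0,0,0,0,0,0,0],
  claw=[0,0,0,0,0,0,0,0],
)

```text
t: 6.2
eef_pos: [0.5583, -0.2917, 0.1103]
tool_rot: [0.0, 1.0, -0.009, -0.002]
contact_force: [0.5, -0.6, -0.3]
gripper_width: -0.0
grasp_force: 0.0
```

```bash
python3 - <<'E'
from h import *
s=bot.read_camera('scene')[...,::-1];w=bot.read_camera('wrist')[...,::-1]
o=bot.get_obs();print(o['t'],o['eef_pos'])
cv2.imwrite('pics/s2.png',np.hstack([cv2.resize(s[240:360,220:340],(480,480),interpolation=2),cv2.resize(w[180:340,:320],None,fx=1,fy=3)]))
E
```

```text
6.3 [ 0.55876833 -0.29102505  0.11027293]
```

View pics/s2.png

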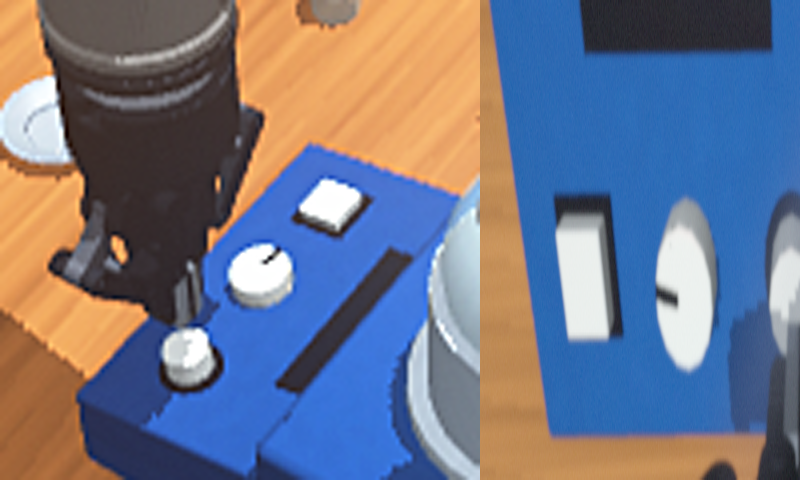

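The square key (scene inset, about (330,205)) now sits low, the knob's mark hasn't moved, and the round key still stands out under the fingers.

>>> send_rows(
  slide=[
    [2,-2,0],
    [2,-2,5],
    [2,-2,10],
    [2,-2,15],
    [2,-2,20],
    [2,-2,20],
    [2,-2,20],
    [2,-2,20],
  ],
  roll=[0,0,0,0,0,0,0,0],
  claw=[0,0,0,0,0,0,0,0],
)

```text
t: 6.97
eef_pos: [0.5629, -0.2859, 0.091]
tool_rot: [0.0, 1.0, -0.007, -0.0]
contact_force: [-1.6, 0.6, -1.5]
gripper_width: 0.0
grasp_force: 0.0
```

>>> send_rows(
  slide=[
    [-2,2,1.5],
    [-2,2,3],
    [-2,2,4.5],
    [-2,2,6],
    [-2,2,7.5],
    [-2,2,9],
    [-2,2,10.5],
    [-2,2,12],
  ],
  roll=[0,0,0,0,0,0,0,0],
  claw=[0,0,0,0,0,0,0,0],
)

```text
t: 7.63
eef_pos: [0.5611, -0.2879, 0.0792]
tool_rot: [0.0, 1.0, -0.007, 0.0]
contact_force: [-0.4, 0.6, 4.3]
gripper_width: -0.003
grasp_force: 2.0
```

>>> send_rows(
  slide=[
    [0,0,0.8],
    [0,0,1.6],
    [0,0,2.4],
    [0,0,3.2],
    [0,0,4],
    [0,0,4.8],
    [0,0,5.6],
    [0,0,6.2],
  ],
  roll=[0,0,0,0,0,0,0,0],
  claw=[0,0,0,0,0,0,0,0],
)

```text
t: 8.3
eef_pos: [0.5615, -0.288, 0.073]
tool_rot: [0.0, 1.0, -0.007, 0.001]
contact_force: [2.1, -0.6, 3.8]
gripper_width: 0.002
grasp_force: 1.9
```

>>> send_rows(
  slide=[
    [0,0,0.4],
    [0,0,0.8],
    [0,0,1.2],
    [0,0,1.6],
    [0,0,1.8],
    [0,0,1.8],
    [0,0,1.8],
    [0,0,1.8],
  ],
  roll=[0,0,0,0,0,0,0,0],
  claw=[0,0,0,0,0,0,0,0],
)

```text
t: 8.97
eef_pos: [0.5614, -0.2881, 0.0722]
tool_rot: [0.0, 1.0, -0.007, 0.001]
contact_force: [-1.0, 1.6, 11.8]
gripper_width: -0.001
grasp_force: 6.1
```

Bottomed at the same height as the square key, at 12 N. Now lift clear and draw back.

>>> send_rows(
  slide=[
    [0,0,-10],
    [0,0,-30],
    [0,0,-55],
    [0,0,-85],
    [-15,0,-110],
    [-35,0,-130],
    [-50,0,-140],
    [-50,0,-140],
  ],
  roll=[0,0,0,0,0,0,0,0],
  claw=[0,0,0,0,0,0,0,0],
)

```text
t: 9.63
eef_pos: [0.5078, -0.2888, 0.213]
tool_rot: [0.001, 1.0, -0.008, -0.0]
contact_force: [0.9, -0.7, -0.5]
gripper_width: 0.001
grasp_force: 0.0
```

>>> send_rows(
  slide=[
    [-15,0,0],
    [-30,0,0],
    [-40,0,0],
    [-40,0,0],
    [-40,0,0],
    [-40,0,0],
    [-40,0,0],
    [-40,0,0],
  ],
  roll=[0,0,0,0,0,0,0,0],
  claw=[0,0,0,0,0,0,0,0],
)

```text
t: 10.3
eef_pos: [0.4716, -0.2865, 0.2108]
tool_rot: [-0.0, 1.0, -0.006, 0.0]
contact_force: [-0.4, -0.0, 0.7]
gripper_width: 0.003
grasp_force: 0.0
```

```bash
python3 - <<'E'
from h import *
s=bot.read_camera('scene')[...,::-1];o=bot.get_obs();print(o['t'],o['eef_pos'],o['contact_force'])
cv2.imwrite('pics/s3.png',cv2.resize(s[140:380,190:470],None,fx=2.5,fy=2.5,interpolation=2))
E
```

```text
10.35 [ 0.47144815 -0.28656633  0.2108461 ] [ 0.74997742 -0.5838953   0.1501953 ]
```

View pics/s3.png

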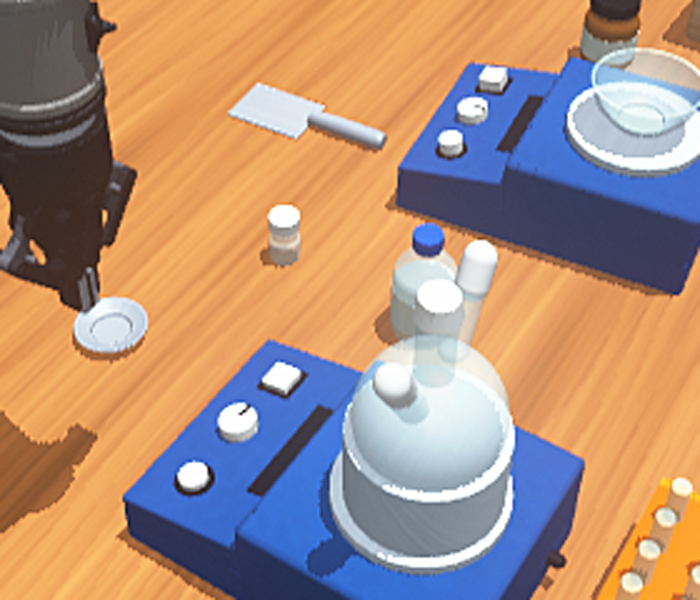

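Both flask-stirrer keys, at (281,378) and (194,477), now sit low. The knob's mark and the loose things look unmoved, and the hand is well above the bench.

```bash
python3 -c "
from station import bot
print(bot.hand_in())"
```

```text
the job is handed in; nothing more can be done
None
```

I pushed the flask stirrer's square heater key all the way in, then its round stirring key, each pressed to its stop at about 12–13 N; nothing else looked moved in the last picture, the hand is clear and the job is handed in at about 10 s, though hand-in gave no verdict.

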